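# Close the block press until its ratchet knob clicks

### The arm

A 6-joint arm with a two-finger parallel gripper is mounted at the origin on a cart in front of the work surface, level with it; the furniture and walls round the work are solid. World frame = base frame: x ahead of the robot, y to its left, z up, the work surface at z = 0. Lengths are in m, angles in rad, forces in N, time in s.
With the tool pointing down it reaches from about 0.425 to 0.95 m from the base axis. Payload 3.5 kg.
Tool frame: the origin (TCP) lies at the centre of the arm's flange, where the gripper is bolted on; the fingertips stand 173 mm ahead of it and the grasp point (between the pads) lies 155 mm ahead of it (ctrl.tcp_to_grasp is the distance from the TCP to the grasp point, in m); z points along the fingers, x is the direction in which the jaws open and shut, and the axes are right-handed (so a half turn about z gives the same grasp; the last joint's range is limited). The gripper opens to 85 mm and grips with 20 to 120 N. Pads are 22 mm wide; open, the fingers measure 114 mm over their backs; the gripper's body (76 mm by 85 mm) begins 54 mm behind the grasp point. The pads swing forward as they close: fully open they stand 13 mm farther back than shut.
Start: joints at [1.131, 0.286, 1.577, -0, 1.279, -0.15], TCP at [0.193, 0.647, 0.405] pointing down, gripper open.
Joint ranges: [-2.77, 2.77], [-0.9, 2.22], [0.21, 2.48], [-1.53, 4.67], [0.24, 2.81], [-2.84, 2.84]. Speed limits (rad/s): [2.79, 2.79, 3.14, 3.14, 3.14, 3.14].

### API

Orientations are given as a unit quaternion [x, y, z, w].
In Python, from plant import readout, imaging, ctrl, spotter gives the robot as it stands.
- The arm moves only by the tool apply_moves, never from a script. Its argument "steps" is a list of rows, each an object of numbers: "tx", "ty", "tz": the shift along the tool's x, y, z in mm; "wx", "wy", "wz": the turn, a rotation vector about the tool's x, y, z in rad. In form: [{"tx": .., "ty": .., "tz": .., "wx": .., "wy": .., "wz": ..}, ...]. A call has 1 to 12 rows; each row is the pose to reach, as a shift and turn from the pose commanded when the call began, along the tool's axes at that moment; what a row does not reach only later rows make up. A row lasts 1/10 s, in which the tool goes at most 50 mm and 8.59 degrees, less where a joint would pass 70% of its speed; a pose out of reach is approached as far as the arm can. A call with a gripper value outside its range is refused whole. "hand" is the opening, from 0 (shut) to 1 (fully open), set as the call begins (left out, the last holds). The fingers move at their own pace and stop on an object; "force" is the grip in N (left out, the last holds). Time passes only in rows, so rows that repeat a pose let the fingers close. It gives the time, the measured TCP pose, the force and the opening at its end, in the units of the state.
- readout.get_state(): the state, without advancing time (a new reading comes with each control period).
- imaging.read_camera(name): name is "scene" or "top"; returns a dict with "img" (400x640x3 uint8, red, green, blue), "vfov" (degrees; the focal length in pixels is half the picture's height over the tangent of half this angle, whatever the lens; pixels are square), "cx", "cy" (the principal point, pixels), "R" (3x3) and "t" (3): a world point X has camera coordinates R X + t. Camera axes: x right, y down, z forward; pixel columns grow to the right and rows downward; lengths in m; the calibration is good to about 2 mm. A picture is of the moment at which its call begins. There is no depth.
- ctrl.sign_off(): hands the job in, once; it reports no verdict.
Trained networks look in the newest picture that a camera, given by its name, has taken for a name from the list of things; names that differ only in an ending like _2 or _b are one class to them, and where a whole thing is asked for, a point or a joint stands for the part that bears it (a point fixed in the world has none). Each returns a list of dicts, best first, with "confidence" (0 to 1); they miss things now and then, are a little off and sometimes report something else, mostly with a low value. They report only what shows in the picture. A call takes as long as a camera call. They do not tell look-alikes from the thing itself.
- spotter.trace(camera, label): "region" (400x640 bool, what is visible of it) and "uv" ([column, row] in pixels, amid what is visible of it).
The state is a dict: "time": time; "qpos": joint angles; "dq": joint speeds; "joint_efforts": joint torques, N m; "eef_pos": TCP position; "tcp_rot": TCP orientation; "contact_force": force on the tool from outside, world axes, zero at the start; "wrist_torque": the same for the moment, N m; "opening": opening from 0.0 (shut) to 1.0 (fully open).
Only numpy, scipy, OpenCV 4.12 (cv2) and the standard library are available. Lean on these libraries where they do the work, as an engineer would, in place of code of your own. Each camera call takes 0.05 s, during which the arm holds its last target.

### The job

The freshly glued printing block lies in the sliding bed of the small press on the desk. Push the bed fully in against its end stop by its upright wooden handle, then turn the black ratchet knob on top of the press clockwise (seen from above) until the plate bears on the block and the knob's slip clutch has clicked at least twice, and let go. Leave the press closed on the block, and do not knock over or push aside the bottles and the paint pot standing near.

Things in the scene. Friction and masses are not known exactly. Their poses are not given: they have to be found in the camera images.
- press: Fixed bench press; place and yaw vary. Origin on the desk top under the vertical knob axis; x runs along the bed's channel, from the handle end to the end stop; z up. Grey base 14 mm high, x -140 to +64 mm, y +-54 mm (+-82 mm for |x| < 22 mm). Side rails at y = +-47 to 54 mm, up to z = 30 mm. Two steel pillars, radius 8 mm, at x = 0, y = +-68 mm.
- press_stop (a point): Middle of the end stop's face, which the bed's tray meets when home: x = +50 mm, y = 0, z = 26 mm in the press's frame; the stop is 38 mm high. Axes as the press's.
- press_head (a point): Centre of the top of the grey crosshead that lies on the pillars: 150 mm above the desk, on the knob axis. Crosshead 42 mm (x) by 164 mm (y), z = 128 to 150 mm; nuts over the pillars to 156 mm. Axes as the press's.
- bed: Loose sliding aluminium bed, about 0.3 to 0.6 kg, resting in the press's channel with 2 mm play each side. Tray 100 mm (x) by 90 mm (y), 6 mm thick, rim 6 mm higher; origin at the centre of the tray's underside, axes parallel to the press's. Starts 35 to 75 mm out. Home: tray against the end stop, its origin at x = 0 in the press's frame, under the knob axis.
- bed_handle (a point): Grip point of the bed's upright wooden handle: 115 mm from the bed's origin toward its -x, 55 mm above the desk. The handle is a flat tab, 14 mm thick along y, 30 mm long along x, 18 to 74 mm above the desk. Grip it across its thickness (fingers closing along the press's y) and keep the gripper clear of crosshead and knob. Axes as the bed's.
- block: Loose wooden printing block with a thin dark sheet on top, 88 mm (x) by 80 mm (y) by 22 mm high, lying in the bed's tray with 2 mm play; origin at the centre of its underside. Its top is 42 mm above the desk.
- platen: Press plate, steel, 80 x 74 x 12 mm, under the crosshead; origin at the centre of its underside, on the knob axis. It only moves up and down, driven by the knob: 20 mm per turn of the screw (3.18 mm per rad), down when the knob turns clockwise seen from above; it stays where it is left. Starts about 2.5 to 6 mm above the height of the block's top.
- knob_grip (a point): On the knob's axis at the height to grip, 193 mm above the desk. Black round fluted knob, 45 mm across, 168 to 208 mm above the desk, on an aluminium collar of radius 21 mm. It stays at this height as it turns; regrip as needed. It takes about 0.10 N m to turn until the plate bears on the block, then up to 0.16 N m, where the clutch slips. Its x and y axes turn with it.
- screw (a joint): Turn of the collar and screw under the knob, rad; grows clockwise seen from above as the plate sinks (3.18 mm per rad). It follows the knob until the plate bears on the block (with about 20 to 35 N), then stands still.
- knob (a joint): Slip of the knob in its clutch (its turn relative to the screw), rad; 0 at the start, grows when the knob is turned clockwise and the clutch slips, from then on without limit. One click is 15 degrees (0.26 rad) of slip; the resistance stays steady while it slips. Turned back, the knob takes the screw with it and lifts the plate.
- bottle_a: Bystander: round bottle of painting medium, 47 mm across, 95 mm tall, loose. Origin at the centre of its underside.
- bottle_b: Bystander: square ink bottle, 46 x 45 mm, 88 mm tall, loose. Origin at the centre of its underside.
- paint_pot: Bystander: small round paint pot, 42 mm across, 61 mm tall, loose. Origin at the centre of its underside.
Things that resemble listed ones, but are neither listed nor needed, are in the scene too. Leave any green look-alike of the block alone.

How it is judged:
By the outcome, as a careful person would: the job done as asked, in the order asked, and still so for the second after the job is handed in, with the robot touching nothing.
It also fails if it takes over 48 s, if anything falls off the work surface, if the arm or the gripper's body presses on something with over 40 N, if the wrist force passes 120 N, or if a joint passes its speed limit or range.

## Working session

There is one attempt and no reset: what is moved stays moved. The work goes in short steps, Python scripts to look and compute and a tool call to move; the robot and the scene stay as the last step left them, time stands still between calls to the robot, and variables do not carry over. Pictures are saved under pics/ and viewed, and the job is handed in when it is done.

Besides the shell and the picture viewer there is one more tool, called by a JSON object that holds its "api" and its "payload". apply_moves: Moves the arm, as the interface text tells. Its arguments: {"type":"object","properties":{"steps":{"type":"array","items":{"type":"object","properties":{"tx":{"type":"number"},"ty":{"type":"number"},"tz":{"type":"number"},"wx":{"type":"number"},"wy":{"type":"number"},"wz":{"type":"number"}}}},"hand":{"type":"number"},"force":{"type":"number"}},"required":["steps"]}

```bash
ls; mkdir -p pics
python3 - <<'E'
from plant import readout, imaging, ctrl, spotter
import cv2, numpy as np
print(readout.get_state(), ctrl.tcp_to_grasp)
for n in ("scene","top"):
    c=imaging.read_camera(n); cv2.imwrite(f"pics/{n}0.png",c["img"][:,:,::-1]); print(n,{k:(v.tolist() if hasattr(v,'tolist') else v) for k,v in c.items() if k!="img"})
E
```

```text
pics
{'time': 0.0, 'qpos': array([ 1.13100734e+00,  2.87191506e-01,  1.57819737e+00, -6.85932486e-06,
        1.27857967e+00, -1.50011331e-01]), 'dq': array([ 0.000115  ,  0.00094445,  0.00055751, -0.00131934, -0.00218901,
       -0.00044921]), 'joint_efforts': array([-1.38479179e-03, -4.05996680e+01, -2.92617148e+01, -2.39208084e-04,
        5.99635154e-03,  5.45631252e-06]), 'eef_pos': array([0.19274416, 0.64663151, 0.40331842]), 'tcp_rot': array([ 8.01790322e-01,  5.97604274e-01, -1.04633805e-03,  5.62495738e-04]), 'contact_force': array([ 0.06522638, -0.09161781,  0.84829606]), 'wrist_torque': array([ 0.01299399, -0.01226825, -0.03561011]), 'opening': 0.9963945101143562} 0.1547
scene {'vfov': 53.992704257995825, 'cx': 316.8998724875967, 'cy': 196.44983981060815, 'R': [[0.6782827011995489, -0.7347881320891091, -0.004356396956341307], [-0.5604997017704496, -0.5135451698538934, -0.6497010411219708], [0.47515540780746707, 0.44312273633919264, -0.7601773338968912]], 't': [-0.3437225630702735, 0.49078234946755406, 0.6056931661406068]}
top {'vfov': 55.64361517953049, 'cx': 328.5472689173303, 'cy': 203.83232145528285, 'R': [[0.001772802878349184, -0.9999981310157268, 0.0007714499388319713], [-0.9901931311610662, -0.0018631867536768342, -0.1396928471202592], [0.1396940233918319, -0.0005162365490065029, -0.9901945835685164]], 't': [0.11648267868754414, 0.64908986937341, 0.8995777980381606]}
```

View pics/scene0.png

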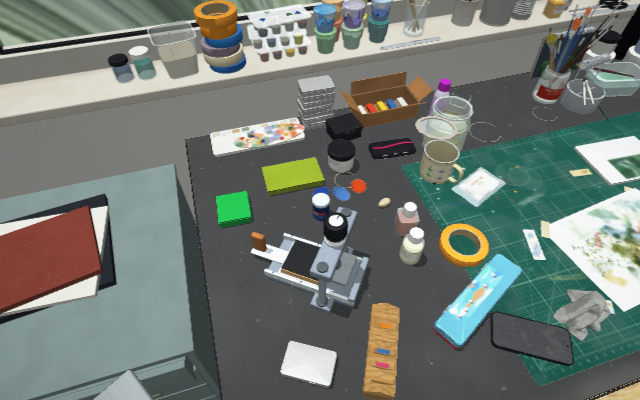

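View pics/top0.png

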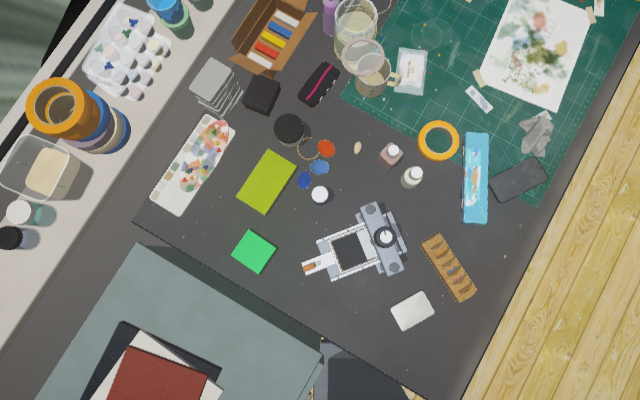

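The press is at scene (320,265) and top (365,245). The knob is at scene (335,228) and top (385,237), and the handle is at scene (258,242) and top (308,267). The green look-alikes at top (254,251) and (266,182) are off the press. Next I'll take close crops.

```bash
cat > h.py <<'E'
from plant import readout, imaging, ctrl, spotter
import cv2, numpy as np
def cam(n):
    c=imaging.read_camera(n); c["f"]=200/np.tan(np.radians(c["vfov"]/2)); return c
def proj(c,X):
    p=np.asarray(X)@np.asarray(c["R"]).T+c["t"]; return p[...,:2]/p[...,2:]*c["f"]+[c["cx"],c["cy"]]
def onz(c,uv,z):
    R=np.asarray(c["R"]); C=-R.T@c["t"]; d=R.T@np.array([(uv[0]-c["cx"])/c["f"],(uv[1]-c["cy"])/c["f"],1]); return C+d*(z-C[2])/d[2]
def tri(c1,u1,c2,u2):
    A=[];b=[]
    for c,u in((c1,u1),(c2,u2)):
        R=np.asarray(c["R"]);C=-R.T@c["t"];d=R.T@np.array([(u[0]-c["cx"])/c["f"],(u[1]-c["cy"])/c["f"],1]);d/=np.linalg.norm(d)
        P=np.eye(3)-np.outer(d,d);A.append(P);b.append(P@C)
    A=np.vstack(A);b=np.hstack(b);x=np.linalg.lstsq(A,b,rcond=None)[0];return x,np.linalg.norm(A@x-b)
E
python3 - <<'E'
from h import *
cs={n:cam(n) for n in("scene","top")}
for n,(x,y,w,h) in {"scene":(225,180,200,150),"top":(285,170,150,112)}.items():
    cv2.imwrite(f"pics/{n}crop0.png",cv2.resize(cs[n]["img"][y:y+h,x:x+w,::-1],None,fx=800/w,fy=800/w if False else 800/w,interpolation=cv2.INTER_CUBIC)[:600])
for l in ["press","bed","bed_handle","block","knob_grip","press_head","bottle_a","bottle_b","paint_pot","platen"]:
    r={}
    for n in cs:
        o=spotter.trace(n,l); r[n]=o
        print(l,n,[(np.round(q["uv"],1).tolist(),round(q["confidence"],2),int(q["region"].sum())) for q in o[:3]])
    if r["scene"] and r["top"]:
        print("   tri",[np.round(v,4) for v in tri(cs["scene"],r["scene"][0]["uv"],cs["top"],r["top"][0]["uv"])])
E
```

```text
press scene [([331.6, 266.8], 0.57, 4778)]
press top [([375.4, 238.0], 0.61, 2948)]
   tri [array([0.562 , 0.0031, 0.0354]), np.float64(0.0048)]
bed scene [([265.5, 249.9], 0.91, 596)]
bed top [([326.7, 258.3], 0.87, 714)]
   tri [array([0.502 , 0.1303, 0.0415]), np.float64(0.0211)]
bed_handle scene [([267.0, 249.5], 0.85, 566)]
bed_handle top [([322.2, 260.7], 0.78, 596)]
   tri [array([0.5022, 0.1376, 0.0322]), np.float64(0.0109)]
block scene [([234.4, 209.3], 0.85, 1039), ([301.5, 260.5], 0.63, 1062), ([344.6, 271.6], 0.61, 517)]
block top [([347.7, 248.0], 0.94, 854), ([254.1, 251.4], 0.92, 1111)]
   tri [array([0.4849, 0.1045, 0.2466]), np.float64(0.0778)]
knob_grip scene [([334.8, 223.9], 0.68, 608)]
knob_grip top [([384.9, 233.5], 0.73, 394)]
   tri [array([0.5639, 0.0021, 0.1896]), np.float64(0.0044)]
press_head scene [([332.1, 270.6], 0.61, 4594)]
press_head top [([374.8, 240.0], 0.62, 2935)]
   tri [array([0.5593, 0.0018, 0.0234]), np.float64(0.0017)]
bottle_a scene [([412.1, 247.1], 0.9, 686), ([404.5, 219.5], 0.84, 563)]
bottle_a top [([410.8, 176.2], 0.74, 391), ([389.9, 154.7], 0.64, 417), ([318.9, 194.4], 0.37, 259)]
   tri [array([ 0.723 , -0.093 ,  0.0293]), np.float64(0.0002)]
bottle_b scene [([412.1, 247.1], 0.9, 686), ([404.5, 219.5], 0.84, 563)]
bottle_b top [([410.8, 176.2], 0.74, 391), ([389.9, 154.7], 0.64, 417), ([318.9, 194.4], 0.37, 259)]
   tri [array([ 0.723 , -0.093 ,  0.0293]), np.float64(0.0002)]
paint_pot scene []
paint_pot top [([319.2, 195.2], 0.82, 264), ([318.9, 259.4], 0.62, 654)]
platen scene [([344.9, 271.6], 0.83, 515)]
platen top [([364.2, 245.4], 0.91, 436)]
   tri [array([0.566 , 0.0062, 0.0011]), np.float64(0.0381)]
```

View pics/scenecrop0.png

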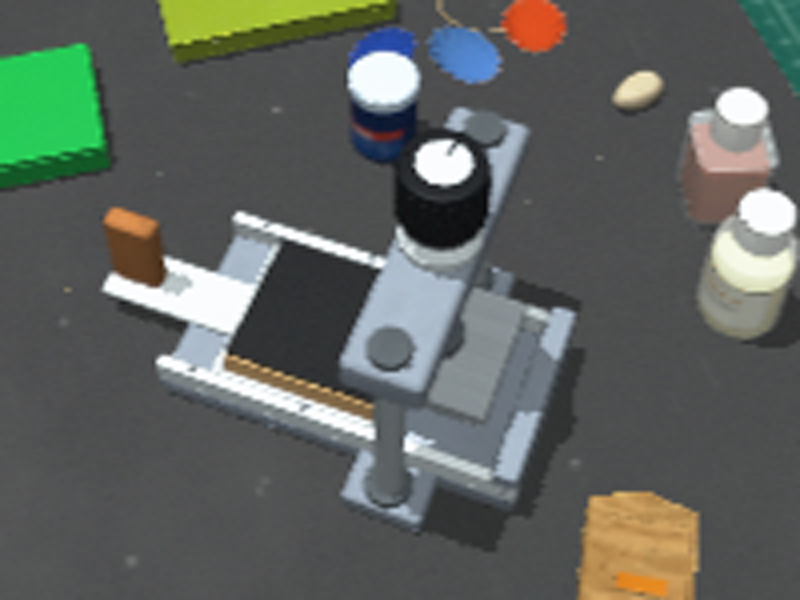

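View pics/topcrop0.png

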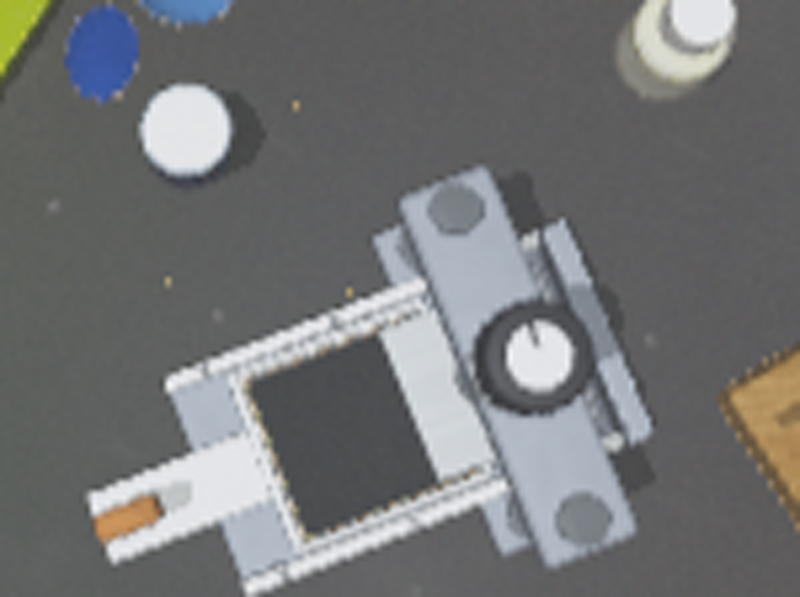

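```bash
cat > fit.py <<'E'
from h import *
from scipy.optimize import least_squares
cs={n:cam(n) for n in("scene","top")}
S=lambda p:(225+p[0]/4,180+p[1]/4); T=lambda p:(285+p[0]*.1875,170+p[1]*.1875)
obs=[((0,.068,.156),(487,126),(456,208)),((0,-.068,.156),(390,346),(583,518)),((0,0,.208),(443,162),(540,355)),
((-.14,.054,.030),(238,213),(165,384)),((-.14,-.054,.030),(160,364),(249,594))]
for m,s,t in obs:
    print(m,[np.round(v,4) for v in tri(cs["scene"],S(s),cs["top"],T(t))])
def W(m,p):
    c,s=np.cos(p[2]),np.sin(p[2]); m=np.asarray(m); return np.array([p[0]+c*m[0]-s*m[1],p[1]+s*m[0]+c*m[1],m[2]])
def res(p): 
    return np.concatenate([np.r_[proj(cs["scene"],W(m,p))-S(s),proj(cs["top"],W(m,p))-T(t)] for m,s,t in obs])
r=least_squares(res,[.56,0,-1.2]); print(r.x,np.round(r.fun,1))
E
python3 fit.py
```

```text
(0, 0.068, 0.156) [array([0.6231, 0.0247, 0.1511]), np.float64(0.0008)]
(0, -0.068, 0.156) [array([ 0.496 , -0.0248,  0.1504]), np.float64(0.0001)]
(0, 0, 0.208) [array([ 5.589e-01, -1.000e-04,  2.060e-01]), np.float64(0.0002)]
(-0.14, 0.054, 0.03) [array([0.5554, 0.1486, 0.0265]), np.float64(0.0011)]
(-0.14, -0.054, 0.03) [array([0.4582, 0.1092, 0.0243]), np.float64(0.0007)]
[ 5.58247022e-01 -1.06742485e-03 -1.18942101e+00] [-0.5 -0.8  0.6  0.3  0.4 -0.7  1.2  0.5  0.3 -0.2  0.6  0.3 -0.3 -1.1
  0.  -0.6 -1.1 -0.5  0.3  0.9]
```

```bash
cat > ov.py <<'E'
import sys
from fit import *
P=r.x
# handle top-face corners: scene
def press(Xw):
    c,s=np.cos(P[2]),np.sin(P[2]); d=np.asarray(Xw)[:2]-P[:2]; return np.round([(c*d[0]+s*d[1])*1000,(-s*d[0]+c*d[1])*1000],1)
print("pot",tri(cs["scene"],S((384,78)),cs["top"],T((186,130))),press(onz(cs["top"],T((186,130)),.061)))
for q in [(117,207),(160,222),(150,232),(107,215)]: print("hs",press(onz(cs["scene"],S(q),.074)))
for q in [(93,513),(152,495)]: print("ht",press(onz(cs["top"],T(q),.074)))
d=float(sys.argv[1])/1000
for n,(x,y,w,h) in {"scene":(225,180,200,150),"top":(285,170,150,112)}.items():
    k=800/w; im=cv2.resize(cs[n]["img"][y:y+h,x:x+w,::-1],None,fx=k,fy=k,interpolation=cv2.INTER_CUBIC)[:600].copy()
    def box(x0,x1,y0,y1,z0,z1,col):
        for z in (z0,z1):
            q=np.array([(proj(cs[n],W((a,b,z),P))-(x,y)+.5)*k for a,b in((x0,y0),(x1,y0),(x1,y1),(x0,y1))]).astype(int); cv2.polylines(im,[q],True,col,1)
    box(-.13-d,-.1-d,-.007,.007,.018,.074,(0,255,0)); box(-.044-d,.044-d,-.04,.04,.02,.042,(0,255,255)); box(-.021,.021,-.082,.082,.128,.15,(0,0,255)); box(-.14,.064,-.054,.054,0,.03,(255,0,255))
    cv2.imwrite(f"pics/ov_{n}{sys.argv[2]}.png",im)
E
python3 ov.py 65 a|tail -8
```

```text
0.  -0.6 -1.1 -0.5  0.3  0.9]
pot (array([0.67151751, 0.13892349, 0.05485805]), np.float64(0.0006137132120397206)) [-88.4 156. ]
hs [-186.4    4.2]
hs [-160.     3.6]
hs [-162.2   -4.3]
hs [-189.1   -2.5]
ht [-190.4    9.2]
ht [-163.3    6.9]
```

```bash
cd pics; python3 -c "
import cv2,numpy as np
a=cv2.imread('ov_scenea.png');b=cv2.imread('ov_topa.png');cv2.imwrite('ovab.png',np.hstack([a[150:450,50:450],b[250:550,50:450]]))"
```

```text
(no output)
```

View pics/ovab.png

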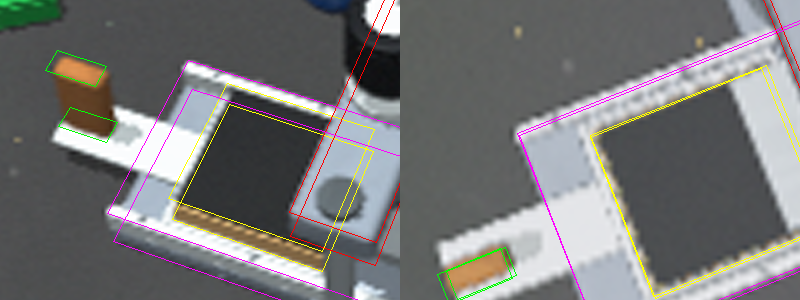

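The press pose fit is good to about 1 px: press at (0.558, -0.001), yaw -1.19, with the bed about 61 mm out. The things that could be taken for the block:
- The dark sheet in the tray at top (348,248) is the real one.
- The green slab at top (254,251) is a look-alike.
- The yellow-green slab at top (266,182) is a look-alike.

The only handle is the brown tab at top (308,267). Now I'll move above it.

{"api": "apply_moves", "payload": {"steps": [{"tx": -378, "ty": 426, "tz": 60, "wz": 0.9}, {"tx": -378, "ty": 426, "tz": 60, "wz": 0.9}, {"tx": -378, "ty": 426, "tz": 60, "wz": 0.9}, {"tx": -378, "ty": 426, "tz": 60, "wz": 0.9}, {"tx": -378, "ty": 426, "tz": 60, "wz": 0.9}, {"tx": -378, "ty": 426, "tz": 60, "wz": 0.9}, {"tx": -378, "ty": 426, "tz": 60, "wz": 0.9}, {"tx": -378, "ty": 426, "tz": 60, "wz": 0.9}, {"tx": -378, "ty": 426, "tz": 60, "wz": 0.9}, {"tx": -378, "ty": 426, "tz": 60, "wz": 0.9}, {"tx": -378, "ty": 426, "tz": 60, "wz": 0.9}, {"tx": -378, "ty": 426, "tz": 60, "wz": 0.9}], "hand": 0.6, "force": 40}}

```text
$.steps[0]: bad value
```

```bash
cat >> h.py <<'E'
from scipy.spatial.transform import Rotation as Ro
def toolshift(tgt,st=None):
    st=st or readout.get_state(); R=Ro.from_quat(st["tcp_rot"]).as_matrix()
    return np.round(R.T@(np.asarray(tgt)-st["eef_pos"])*1000,1)
def theta(st): 
    R=Ro.from_quat(st["tcp_rot"]).as_matrix(); return np.arctan2(R[1,0],R[0,0])
E
python3 - <<'E'
from h import *
s=readout.get_state(); print(s); print(toolshift([.4928,.1624,.215],s), theta(s), (np.pi/2-1.1894))
for n in("scene","top"):
    cv2.imwrite(f"pics/{n}1.png",cam(n)["img"][:,:,::-1])
E
```

```text
{'time': 1.4, 'qpos': array([ 1.13102559e+00,  2.86342874e-01,  1.57669333e+00,  1.19153800e-05,
        1.27858601e+00, -1.50010450e-01]), 'dq': array([ 0.00092884, -0.00271263,  0.00054824, -0.00048341,  0.00237143,
        0.00230852]), 'joint_efforts': array([ 1.70620679e-03, -4.05926442e+01, -2.92945290e+01, -5.94405310e-05,
        4.03254671e-04, -2.27341422e-05]), 'eef_pos': array([0.19283903, 0.64686494, 0.40469987]), 'tcp_rot': array([ 8.01787317e-01,  5.97609486e-01, -1.57246390e-05,  1.92989477e-06]), 'contact_force': array([-0.43078372, -1.00534648, -0.29357338]), 'wrist_torque': array([-0.05602473,  0.01053576, -0.00371149]), 'opening': 0.9998751226888312}
[-378.6  425.9  189.7] 1.2810326065117492 0.38139632679489655
```

View pics/top1.png

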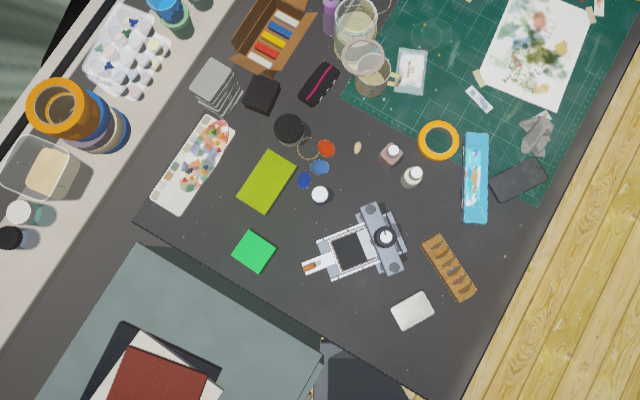

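View pics/scene1.png

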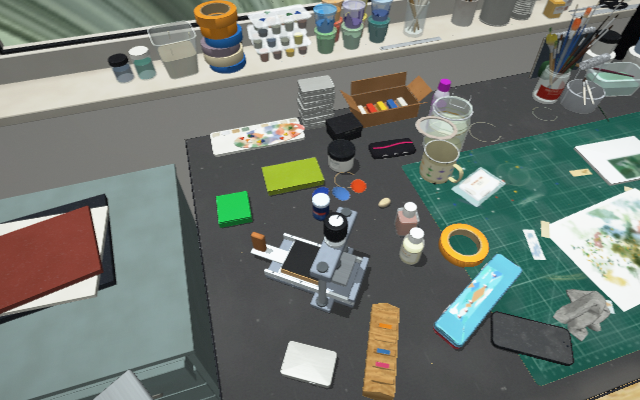

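The call was refused, probably because a row needs all six keys. I'll resend with every key included.

{"api": "apply_moves", "payload": {"steps": [{"tx": -32, "ty": 36, "tz": 5, "wx": 0, "wy": 0, "wz": 0.08}, {"tx": -64, "ty": 72, "tz": 10, "wx": 0, "wy": 0, "wz": 0.16}, {"tx": -96, "ty": 108, "tz": 15, "wx": 0, "wy": 0, "wz": 0.24}, {"tx": -128, "ty": 144, "tz": 20, "wx": 0, "wy": 0, "wz": 0.32}, {"tx": -160, "ty": 180, "tz": 25, "wx": 0, "wy": 0, "wz": 0.4}, {"tx": -192, "ty": 216, "tz": 30, "wx": 0, "wy": 0, "wz": 0.48}, {"tx": -224, "ty": 252, "tz": 35, "wx": 0, "wy": 0, "wz": 0.56}, {"tx": -256, "ty": 288, "tz": 40, "wx": 0, "wy": 0, "wz": 0.64}, {"tx": -288, "ty": 324, "tz": 45, "wx": 0, "wy": 0, "wz": 0.72}, {"tx": -320, "ty": 360, "tz": 50, "wx": 0, "wy": 0, "wz": 0.8}, {"tx": -350, "ty": 394, "tz": 55, "wx": 0, "wy": 0, "wz": 0.86}, {"tx": -378, "ty": 426, "tz": 60, "wx": 0, "wy": 0, "wz": 0.9}], "hand": 0.6, "force": 40}}

```text
time: 2.7
eef_pos: [0.4938, 0.1609, 0.345]
tcp_rot: [0.982, 0.188, 0.001, 0.0]
contact_force: [0.5, 0.2, 0.5]
opening: 0.602
```

Run:
```python
from h import *
s=readout.get_state(); print(s); print(toolshift([.4928,.1624,.215],s), theta(s), (np.pi/2-1.1894))
for n in("scene","top"):
    cv2.imwrite(f"pics/{n}2.png",cam(n)["img"][:,:,::-1])
```

```text
{'time': 2.7, 'qpos': array([ 1.19461076e-01,  4.11953883e-04,  2.01023762e+00,  4.89916690e-05,
        1.12985530e+00, -2.58838766e-01]), 'dq': array([-0.76816395,  0.26477205, -0.16753913,  0.00443786, -0.10356263,
       -0.37746116]), 'joint_efforts': array([  2.48367861, -28.89485657, -26.48630977,  -0.06663281,
         0.13518001,   0.22669726]), 'eef_pos': array([0.49384297, 0.16090492, 0.34498651]), 'tcp_rot': array([9.82166243e-01, 1.88013761e-01, 5.44112804e-04, 1.57676791e-05]), 'contact_force': array([0.49285533, 0.18863617, 0.49962883]), 'wrist_torque': array([ 0.02248385, -0.02025644,  0.03840277]), 'opening': 0.60222056992919}
[ -0.6  -1.8 130. ] 0.37827908149493256 0.38139632679489655
```

View pics/top2.png

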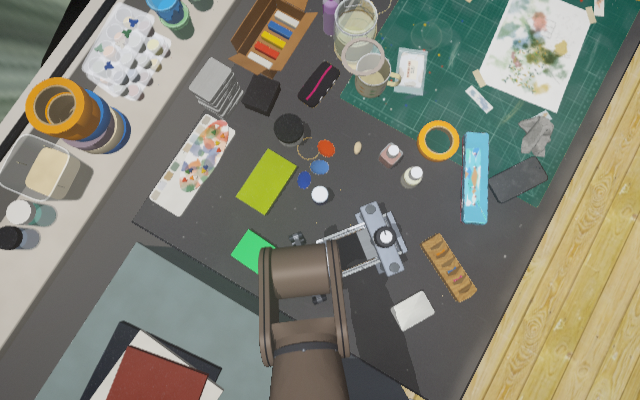

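View pics/scene2.png

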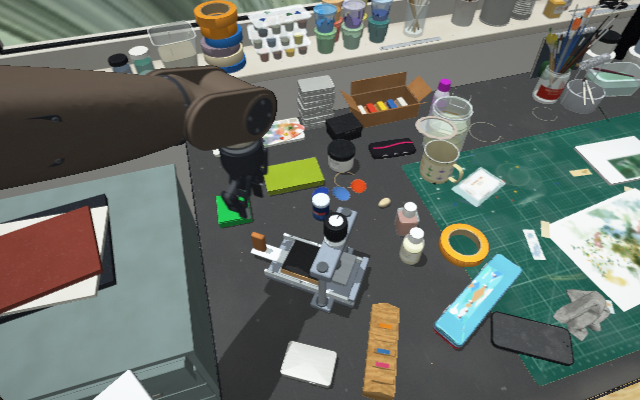

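{"api": "apply_moves", "payload": {"steps": [{"tx": 0, "ty": 0, "tz": 35, "wx": 0, "wy": 0, "wz": 0}, {"tx": 0, "ty": 0, "tz": 70, "wx": 0, "wy": 0, "wz": 0}, {"tx": 0, "ty": 0, "tz": 85, "wx": 0, "wy": 0, "wz": 0}, {"tx": 0, "ty": 0, "tz": 90, "wx": 0, "wy": 0, "wz": 0}, {"tx": 0, "ty": 0, "tz": 90, "wx": 0, "wy": 0, "wz": 0}]}}

```text
time: 3.3
eef_pos: [0.4928, 0.1634, 0.2545]
tcp_rot: [0.982, 0.19, -0.001, -0.0]
contact_force: [0.3, -0.7, -0.8]
opening: 0.602
```

Run:
```python
from h import *
s=readout.get_state(); print(toolshift([.4928,.1624,.215],s), theta(s), s["eef_pos"])
c=cam("scene");cv2.imwrite("pics/scene3.png",cv2.resize(c["img"][150:310,180:380,::-1],None,fx=4,fy=4)[:600])
```

```text
[-0.3  0.9 39.5] 0.3817828679876258 [0.49278517 0.16338993 0.25445097]
```

View pics/scene3.png

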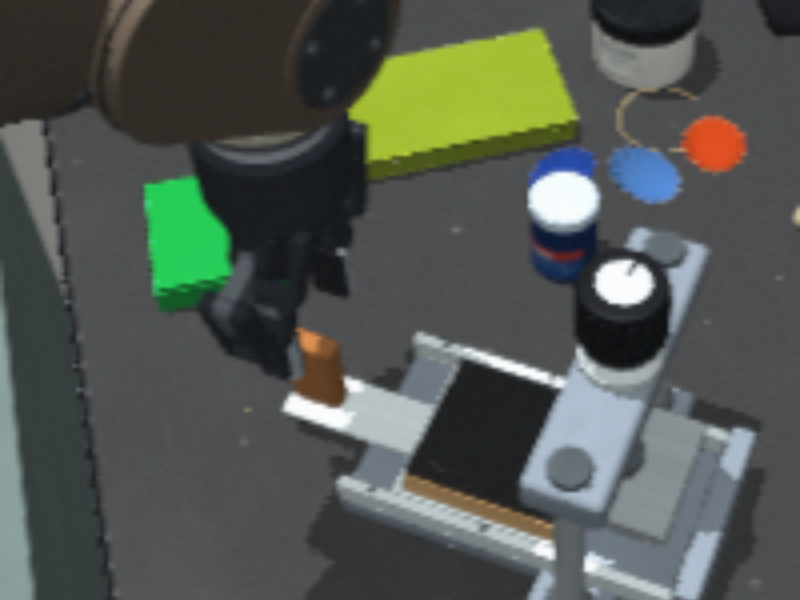

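The handle, at (320,365) in the crop, lies between the open fingers. I'll descend and close.

{"api": "apply_moves", "payload": {"steps": [{"tx": 0, "ty": 1, "tz": 15, "wx": 0, "wy": 0, "wz": 0}, {"tx": 0, "ty": 1, "tz": 30, "wx": 0, "wy": 0, "wz": 0}, {"tx": 0, "ty": 1, "tz": 40, "wx": 0, "wy": 0, "wz": 0}, {"tx": 0, "ty": 1, "tz": 40, "wx": 0, "wy": 0, "wz": 0}, {"tx": 0, "ty": 1, "tz": 40, "wx": 0, "wy": 0, "wz": 0}]}}

```text
time: 3.85
eef_pos: [0.4938, 0.1621, 0.2156]
tcp_rot: [0.982, 0.189, 0.001, 0.0]
contact_force: [0.0, 0.4, -0.2]
opening: 0.6
```

{"api": "apply_moves", "payload": {"steps": [{"tx": 0, "ty": 0, "tz": 0, "wx": 0, "wy": 0, "wz": 0}, {"tx": 0, "ty": 0, "tz": 0, "wx": 0, "wy": 0, "wz": 0}, {"tx": 0, "ty": 0, "tz": 0, "wx": 0, "wy": 0, "wz": 0}, {"tx": 0, "ty": 0, "tz": 0, "wx": 0, "wy": 0, "wz": 0}, {"tx": 0, "ty": 0, "tz": 0, "wx": 0, "wy": 0, "wz": 0}, {"tx": 0, "ty": 0, "tz": 0, "wx": 0, "wy": 0, "wz": 0}], "hand": 0, "force": 30}}

```text
time: 4.45
eef_pos: [0.4937, 0.162, 0.2155]
tcp_rot: [0.982, 0.189, 0.0, -0.0]
contact_force: [-1.5, -0.8, 5.7]
opening: 0.16
```

Run:
```python
from h import *
s=readout.get_state(); print(toolshift([.4928,.1624,.215],s), theta(s), s)
c=cam("scene");cv2.imwrite("pics/scene4.png",cv2.resize(c["img"][150:310,180:380,::-1],None,fx=4,fy=4)[:600])
```

```text
[-0.7 -0.7  0.5] 0.3808625534759817 {'time': 4.45, 'qpos': array([ 1.21672096e-01,  1.91624135e-01,  2.07734361e+00,  7.97077949e-05,
        8.72260681e-01, -2.59241700e-01]), 'dq': array([-0.00118025, -0.00013585,  0.00082069,  0.00121226, -0.0012838 ,
        0.00113318]), 'joint_efforts': array([-1.58362412e-01, -2.81243724e+01, -2.19155610e+01, -1.61551317e-02,
       -5.20529095e-01, -6.09006453e-02]), 'eef_pos': array([0.49368715, 0.1620223 , 0.21549811]), 'tcp_rot': array([ 9.81922677e-01,  1.89282387e-01,  1.83783748e-04, -1.79350224e-05]), 'contact_force': array([-1.48755637, -0.83780168,  5.73371217]), 'wrist_torque': array([-0.11860657,  0.30802927, -0.13642668]), 'opening': 0.15985260015329983}
```

View pics/scene4.png

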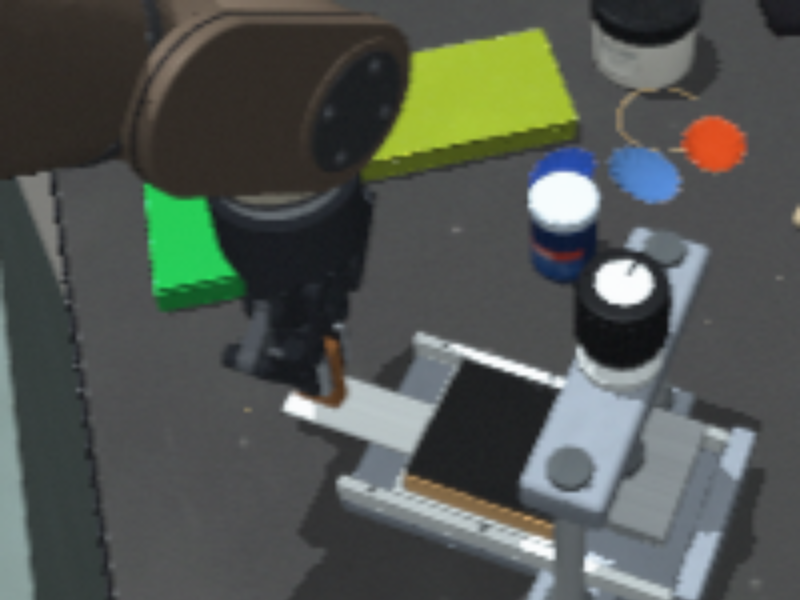

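The handle is gripped, with the opening at 0.16 (about 14 mm). I'll push along the tool's +y, which is the press's +x.

{"api": "apply_moves", "payload": {"steps": [{"tx": 0, "ty": 3, "tz": 0, "wx": 0, "wy": 0, "wz": 0}, {"tx": 0, "ty": 8, "tz": 0, "wx": 0, "wy": 0, "wz": 0}, {"tx": 0, "ty": 14, "tz": 0, "wx": 0, "wy": 0, "wz": 0}, {"tx": 0, "ty": 20, "tz": 0, "wx": 0, "wy": 0, "wz": 0}, {"tx": 0, "ty": 26, "tz": 0, "wx": 0, "wy": 0, "wz": 0}, {"tx": 0, "ty": 32, "tz": 0, "wx": 0, "wy": 0, "wz": 0}, {"tx": 0, "ty": 38, "tz": 0, "wx": 0, "wy": 0, "wz": 0}, {"tx": 0, "ty": 43, "tz": 0, "wx": 0, "wy": 0, "wz": 0}, {"tx": 0, "ty": 47, "tz": 0, "wx": 0, "wy": 0, "wz": 0}, {"tx": 0, "ty": 50, "tz": 0, "wx": 0, "wy": 0, "wz": 0}, {"tx": 0, "ty": 52, "tz": 0, "wx": 0, "wy": 0, "wz": 0}, {"tx": 0, "ty": 53, "tz": 0, "wx": 0, "wy": 0, "wz": 0}]}}

```text
time: 5.7
eef_pos: [0.5134, 0.1135, 0.2155]
tcp_rot: [0.982, 0.189, 0.001, -0.001]
contact_force: [-1.7, 4.7, 5.0]
opening: 0.161
```

{"api": "apply_moves", "payload": {"steps": [{"tx": 0, "ty": 1, "tz": 0, "wx": 0, "wy": 0, "wz": 0}, {"tx": 0, "ty": 2, "tz": 0, "wx": 0, "wy": 0, "wz": 0}, {"tx": 0, "ty": 3, "tz": 0, "wx": 0, "wy": 0, "wz": 0}, {"tx": 0, "ty": 4, "tz": 0, "wx": 0, "wy": 0, "wz": 0}]}}

```text
time: 6.1
eef_pos: [0.5148, 0.1099, 0.2156]
tcp_rot: [0.982, 0.189, 0.001, -0.001]
contact_force: [-2.1, 5.0, 6.1]
opening: 0.164
```

{"api": "apply_moves", "payload": {"steps": [{"tx": 0, "ty": 1, "tz": 0, "wx": 0, "wy": 0, "wz": 0}, {"tx": 0, "ty": 2, "tz": 0, "wx": 0, "wy": 0, "wz": 0}, {"tx": 0, "ty": 3, "tz": 0, "wx": 0, "wy": 0, "wz": 0}]}}

```text
time: 6.4
eef_pos: [0.5159, 0.1072, 0.2155]
tcp_rot: [0.982, 0.189, 0.001, -0.001]
contact_force: [-2.0, 5.5, 5.3]
opening: 0.16
```

{"api": "apply_moves", "payload": {"steps": [{"tx": 0, "ty": 1, "tz": 0, "wx": 0, "wy": 0, "wz": 0}, {"tx": 0, "ty": 2, "tz": 0, "wx": 0, "wy": 0, "wz": 0}]}}

```text
time: 6.6
eef_pos: [0.5167, 0.1053, 0.2155]
tcp_rot: [0.982, 0.189, 0.0, -0.001]
contact_force: [-2.4, 4.2, 5.4]
opening: 0.156
```

{"api": "apply_moves", "payload": {"steps": [{"tx": 0, "ty": 1, "tz": 0, "wx": 0, "wy": 0, "wz": 0}, {"tx": 0, "ty": 2, "tz": 0, "wx": 0, "wy": 0, "wz": 0}]}}

```text
time: 6.8
eef_pos: [0.5172, 0.1041, 0.2155]
tcp_rot: [0.982, 0.189, 0.0, -0.002]
contact_force: [-4.5, 11.8, 8.1]
opening: 0.155
```

{"api": "apply_moves", "payload": {"steps": [{"tx": 0, "ty": 1, "tz": 0, "wx": 0, "wy": 0, "wz": 0}, {"tx": 0, "ty": 2, "tz": 0, "wx": 0, "wy": 0, "wz": 0}]}}

```text
time: 7.0
eef_pos: [0.5174, 0.1035, 0.2155]
tcp_rot: [0.982, 0.188, -0.0, -0.004]
contact_force: [-4.7, 19.1, 8.9]
opening: 0.162
```

The force rose to 19 N and the arm stopped advancing, so the bed is at the stop. I'll release and lift.

{"api": "apply_moves", "payload": {"steps": [{"tx": 0, "ty": 0, "tz": 0, "wx": 0, "wy": 0, "wz": 0}, {"tx": 0, "ty": 0, "tz": 0, "wx": 0, "wy": 0, "wz": 0}, {"tx": 0, "ty": 0, "tz": 0, "wx": 0, "wy": 0, "wz": 0}, {"tx": 0, "ty": 0, "tz": -15, "wx": 0, "wy": 0, "wz": 0}, {"tx": 0, "ty": 0, "tz": -45, "wx": 0, "wy": 0, "wz": 0}, {"tx": 0, "ty": -20, "tz": -90, "wx": 0, "wy": 0, "wz": 0}, {"tx": 0, "ty": -40, "tz": -135, "wx": 0, "wy": 0, "wz": 0}, {"tx": 0, "ty": -60, "tz": -170, "wx": 0, "wy": 0, "wz": 0}, {"tx": 0, "ty": -60, "tz": -170, "wx": 0, "wy": 0, "wz": 0}], "hand": 0.5}}

```text
time: 7.9
eef_pos: [0.4963, 0.1578, 0.3929]
tcp_rot: [0.982, 0.19, 0.007, 0.0]
contact_force: [-0.0, 0.5, -0.1]
opening: 0.499
```

```bash
python3 ov.py 0 b >/dev/null
python3 - <<'E'
from h import *
s=readout.get_state(); print(s["eef_pos"],s["qpos"],theta(s))
a=cv2.imread('pics/ov_sceneb.png');b=cv2.imread('pics/ov_topb.png');cv2.imwrite('pics/ovb.png',np.hstack([cv2.resize(a,(400,300)),cv2.resize(b,(400,299))[:300] if 0 else cv2.resize(b,(400,300))]))
E
```

```text
[0.49559259 0.15650015 0.3867016 ] [ 1.10536769e-01 -4.35136719e-02  1.97302965e+00 -3.47691382e-04
  1.20844375e+00 -2.71009319e-01] 0.3816709406142584
```

View pics/ov_sceneb.png

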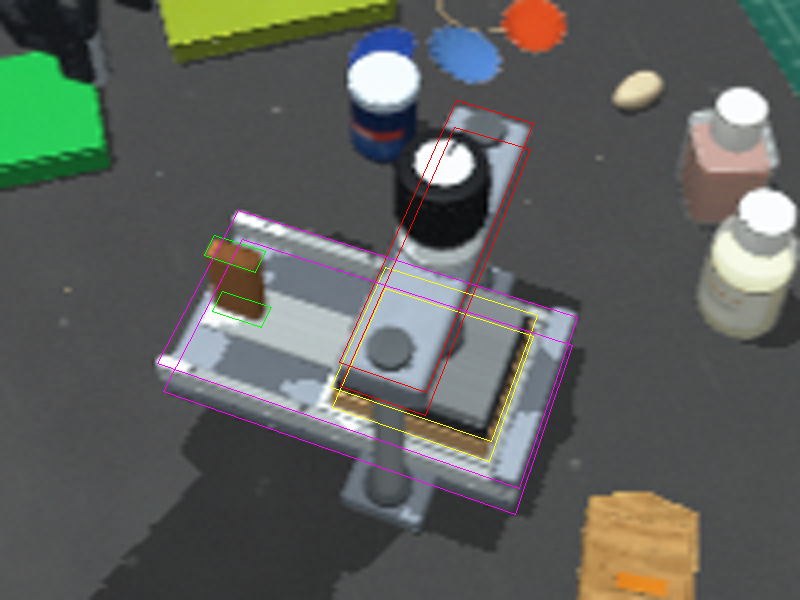

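View pics/ov_topb.png

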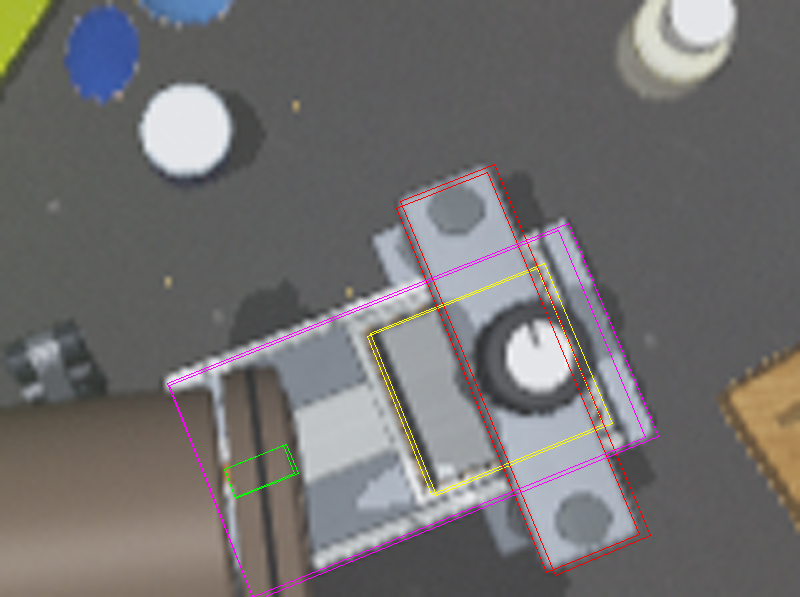

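The bed is home: the handle and block line up with the home overlay in both views. Now the knob.

Run:
```python
from h import *
print(toolshift([.5586,-.0005,.412]),toolshift([.5586,-.0005,.346]))
```

```text
[ 1.000e-01  1.692e+02 -2.510e+01] [-1.000e-01  1.691e+02  4.090e+01]
```

{"api": "apply_moves", "payload": {"steps": [{"tx": 0, "ty": 0, "tz": -15, "wx": 0, "wy": 0, "wz": -0.08}, {"tx": 0, "ty": 20, "tz": -25, "wx": 0, "wy": 0, "wz": -0.16}, {"tx": 0, "ty": 50, "tz": -25, "wx": 0, "wy": 0, "wz": -0.25}, {"tx": 0, "ty": 85, "tz": -25, "wx": 0, "wy": 0, "wz": -0.35}, {"tx": 0, "ty": 120, "tz": -25, "wx": 0, "wy": 0, "wz": -0.42}, {"tx": 0, "ty": 150, "tz": -25, "wx": 0, "wy": 0, "wz": -0.47}, {"tx": 0, "ty": 165, "tz": -25, "wx": 0, "wy": 0, "wz": -0.5}, {"tx": 0, "ty": 169, "tz": -25, "wx": 0, "wy": 0, "wz": -0.5}, {"tx": 0, "ty": 169, "tz": -25, "wx": 0, "wy": 0, "wz": -0.5}, {"tx": 0, "ty": 169, "tz": -25, "wx": 0, "wy": 0, "wz": -0.5}], "hand": 0.95, "force": 40}}

```text
time: 9.0
eef_pos: [0.5582, -0.0001, 0.4088]
tcp_rot: [0.905, 0.426, -0.001, -0.001]
contact_force: [0.0, -0.5, 0.5]
opening: 0.951
```

Run:
```python
from h import *
s=readout.get_state(); print(s["eef_pos"],s["qpos"],theta(s),s["opening"],toolshift([.5586,-.0005,.346],s))
c=cam("scene");cv2.imwrite("pics/scene5.png",cv2.resize(c["img"][150:310,225:425,::-1],None,fx=4,fy=4)[:600])
```

```text
[ 5.58170833e-01 -1.46031064e-04  4.08789720e-01] [-1.82063968e-01  2.64713872e-02  1.86211268e+00  2.59038889e-04
  1.25499985e+00 -1.06284685e+00] 0.8807028918675558 0.9513031157551994 [ 0.   0.7 62.8]
```

View pics/scene5.png

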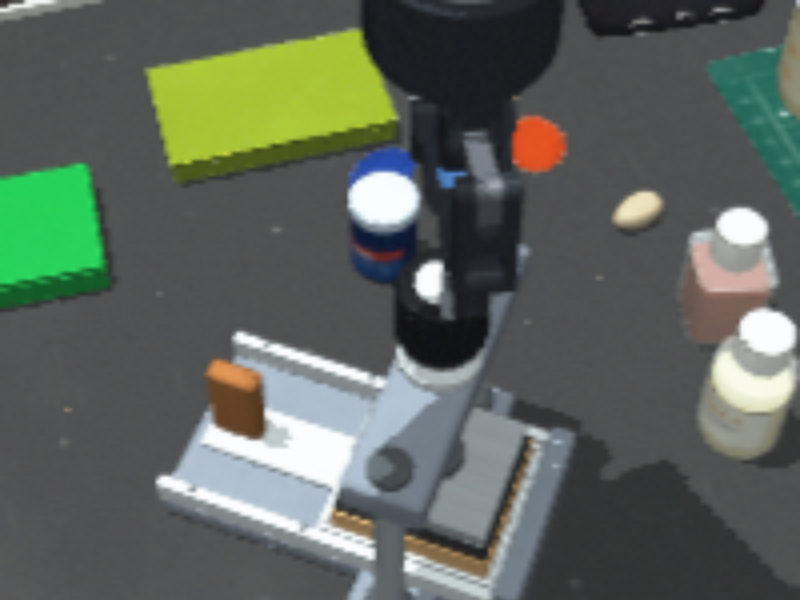

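{"api": "apply_moves", "payload": {"steps": [{"tx": 0, "ty": 0.5, "tz": 20, "wx": 0, "wy": 0, "wz": 0}, {"tx": 0, "ty": 0.5, "tz": 40, "wx": 0, "wy": 0, "wz": 0}, {"tx": 0, "ty": 0.5, "tz": 55, "wx": 0, "wy": 0, "wz": 0}, {"tx": 0, "ty": 0.5, "tz": 62, "wx": 0, "wy": 0, "wz": 0}, {"tx": 0, "ty": 0.5, "tz": 62, "wx": 0, "wy": 0, "wz": 0}, {"tx": 0, "ty": 0.5, "tz": 62, "wx": 0, "wy": 0, "wz": 0}]}}

```text
time: 9.65
eef_pos: [0.5591, -0.0007, 0.3484]
tcp_rot: [0.904, 0.427, 0.0, 0.0]
contact_force: [0.1, -0.6, -1.3]
opening: 0.946
```

{"api": "apply_moves", "payload": {"steps": [{"tx": 0, "ty": 0, "tz": 0, "wx": 0, "wy": 0, "wz": 0}, {"tx": 0, "ty": 0, "tz": 0, "wx": 0, "wy": 0, "wz": 0}, {"tx": 0, "ty": 0, "tz": 0, "wx": 0, "wy": 0, "wz": 0}, {"tx": 0, "ty": 0, "tz": 0, "wx": 0, "wy": 0, "wz": 0}, {"tx": 0, "ty": 0, "tz": 0, "wx": 0, "wy": 0, "wz": 0}], "hand": 0, "force": 40}}

```text
time: 10.15
eef_pos: [0.5592, -0.0008, 0.3487]
tcp_rot: [0.905, 0.426, 0.001, 0.0]
contact_force: [-0.5, 1.1, 3.1]
opening: 0.494
```

Run:
```python
from h import *
s=readout.get_state(); print(s["eef_pos"],s["qpos"],theta(s),s["opening"],s["contact_force"],s["wrist_torque"])
```

```text
[ 0.55917069 -0.00081597  0.34870199] [-1.82928600e-01  8.57004460e-02  1.91448841e+00  2.38255891e-04
  1.13983601e+00 -1.06391214e+00] 0.8808847786130451 0.4940080610057463 [-0.52928938  1.12310302  3.12521102] [0.04581217 0.04304739 0.00249038]
```

{"api": "apply_moves", "payload": {"steps": [{"tx": 0, "ty": 0, "tz": 0, "wx": 0, "wy": 0, "wz": 0.1}, {"tx": 0, "ty": 0, "tz": 0, "wx": 0, "wy": 0, "wz": 0.2}, {"tx": 0, "ty": 0, "tz": 0, "wx": 0, "wy": 0, "wz": 0.3}, {"tx": 0, "ty": 0, "tz": 0, "wx": 0, "wy": 0, "wz": 0.4}, {"tx": 0, "ty": 0, "tz": 0, "wx": 0, "wy": 0, "wz": 0.5}, {"tx": 0, "ty": 0, "tz": 0, "wx": 0, "wy": 0, "wz": 0.6}]}}

```text
time: 10.75
eef_pos: [0.5587, -0.0012, 0.3487]
tcp_rot: [0.99, 0.139, -0.001, 0.001]
contact_force: [-5.3, -1.6, 5.3]
opening: 0.492
```

```bash
cat > st.py <<'E'
from h import *
s=readout.get_state(); print(s["time"],s["eef_pos"],s["qpos"][5],theta(s),s["opening"],s["contact_force"],s["wrist_torque"],s["joint_efforts"][5])
E
python3 st.py
python3 - <<'E'
from h import *
c=cam("scene");cv2.imwrite("pics/scene6.png",cv2.resize(c["img"][150:310,225:425,::-1],None,fx=4,fy=4)[:600])
E
```

```text
10.75 [ 0.55867503 -0.00123652  0.34868971] -0.4603449070238521 0.27790353197617346 0.49212172730663695 [-5.31232211 -1.5623811   5.27286095] [-0.26168219  0.79390185  0.05604441] -0.4244011268019676
```

View pics/scene6.png

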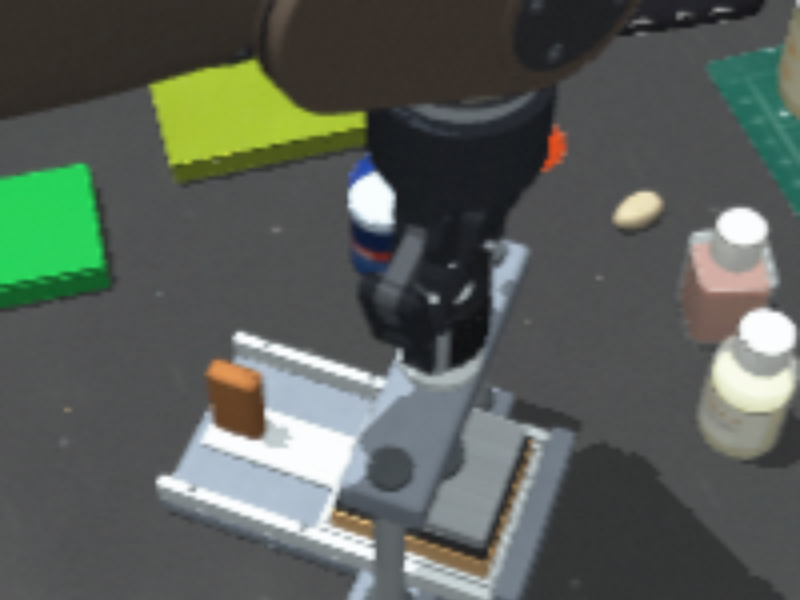

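{"api": "apply_moves", "payload": {"steps": [{"tx": 0, "ty": 0, "tz": 0, "wx": 0, "wy": 0, "wz": 0.1}, {"tx": 0, "ty": 0, "tz": 0, "wx": 0, "wy": 0, "wz": 0.2}, {"tx": 0, "ty": 0, "tz": 0, "wx": 0, "wy": 0, "wz": 0.3}]}}

```text
time: 11.1
eef_pos: [0.5584, -0.0013, 0.3487]
tcp_rot: [1.0, -0.011, -0.002, 0.001]
contact_force: [-7.0, -1.2, 6.7]
opening: 0.492
```

```bash
python3 st.py
```

```text
11.1 [ 0.55835524 -0.00125604  0.34866111] -0.16031918392584657 -0.021984457929826944 0.4924883555596013 [-6.96419274 -1.24458868  6.74023417] [-0.28417003  1.11276935  0.13884995] -0.4196403454989195
```

{"api": "apply_moves", "payload": {"steps": [{"tx": 0, "ty": 0, "tz": 0, "wx": 0, "wy": 0, "wz": 0.1}, {"tx": 0, "ty": 0, "tz": 0, "wx": 0, "wy": 0, "wz": 0.2}, {"tx": 0, "ty": 0, "tz": 0, "wx": 0, "wy": 0, "wz": 0.3}]}}

```text
time: 11.4
eef_pos: [0.558, -0.0012, 0.3486]
tcp_rot: [0.987, -0.16, -0.003, 0.001]
contact_force: [-8.8, -1.6, 8.6]
opening: 0.49
```

```bash
python3 st.py
```

```text
11.4 [ 0.55803482 -0.00118109  0.34864594] 0.1396512690514718 -0.32193244778636265 0.49011545452599886 [-8.80102599 -1.58208217  8.57548317] [-0.19274171  1.52388297  0.11876872] -0.41617571376264095
```

{"api": "apply_moves", "payload": {"steps": [{"tx": 0, "ty": 0, "tz": 0, "wx": 0, "wy": 0, "wz": 0.1}, {"tx": 0, "ty": 0, "tz": 0, "wx": 0, "wy": 0, "wz": 0.2}, {"tx": 0, "ty": 0, "tz": 0, "wx": 0, "wy": 0, "wz": 0.3}]}}

```text
time: 11.7
eef_pos: [0.5577, -0.001, 0.3486]
tcp_rot: [0.952, -0.306, -0.004, 0.002]
contact_force: [-11.2, -0.1, 10.4]
opening: 0.491
```

```bash
python3 st.py
python3 - <<'E'
from h import *
c=cam("scene");cv2.imwrite("pics/scene7.png",cv2.resize(c["img"][150:310,225:425,::-1],None,fx=4,fy=4)[:600])
E
```

```text
11.7 [ 0.5577443  -0.00097235  0.34864092] 0.4396605501370365 -0.6219376133430476 0.49113682187655494 [-11.16071264  -0.08910622  10.39335761] [0.00222241 1.78648043 0.17658417] -0.3971927147358656
```

View pics/scene7.png

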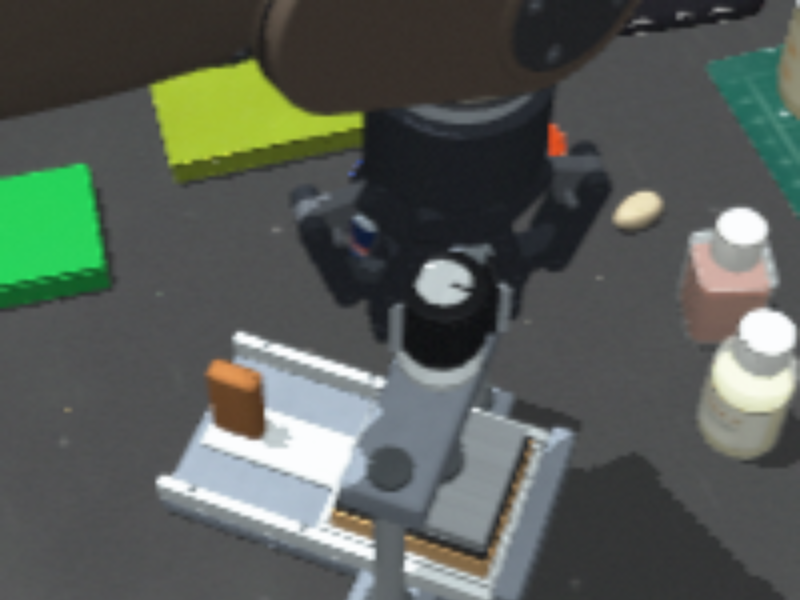

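The pointer on the knob went from "up" to lower right, about 1.5 rad clockwise, so the knob follows the gripper. I'll relieve the growing side force with a 1.3 mm shift and keep turning.

{"api": "apply_moves", "payload": {"steps": [{"tx": -1, "ty": 0.7, "tz": -0.5, "wx": 0, "wy": 0, "wz": 0.1}, {"tx": -1, "ty": 0.7, "tz": -0.5, "wx": 0, "wy": 0, "wz": 0.2}, {"tx": -1, "ty": 0.7, "tz": -0.5, "wx": 0, "wy": 0, "wz": 0.3}]}}

```text
time: 12.05
eef_pos: [0.5567, -0.0007, 0.3487]
tcp_rot: [0.896, -0.445, -0.003, 0.001]
contact_force: [-7.0, 0.8, 6.8]
opening: 0.494
```

```bash
python3 st.py
```

```text
12.05 [ 0.55673835 -0.00067247  0.3486869 ] 0.7389742700566798 -0.9218965836271387 0.49373247205222204 [-6.9507464   0.79391243  6.79041552] [0.20732114 1.24180018 0.14525948] -0.3524884209036827
```

{"api": "apply_moves", "payload": {"steps": [{"tx": 0, "ty": 0, "tz": 0, "wx": 0, "wy": 0, "wz": 0.1}, {"tx": 0, "ty": 0, "tz": 0, "wx": 0, "wy": 0, "wz": 0.2}, {"tx": 0, "ty": 0, "tz": 0, "wx": 0, "wy": 0, "wz": 0.3}]}}

```text
time: 12.35
eef_pos: [0.5566, -0.0003, 0.3487]
tcp_rot: [0.819, -0.574, -0.004, 0.001]
contact_force: [-8.4, 2.6, 7.9]
opening: 0.491
```

```bash
python3 st.py
python3 - <<'E'
from h import *
c=cam("scene");cv2.imwrite("pics/scene8.png",cv2.resize(c["img"][150:310,225:425,::-1],None,fx=4,fy=4)[:600])
E
```

```text
12.35 [ 5.56596800e-01 -2.79186868e-04  3.48677443e-01] 1.0390243816062923 -1.2220461373247447 0.4913765146548395 [-8.35132145  2.61434929  7.91283067] [0.48303947 1.34346668 0.17325675] -0.3522888757288456
```

View pics/scene8.png

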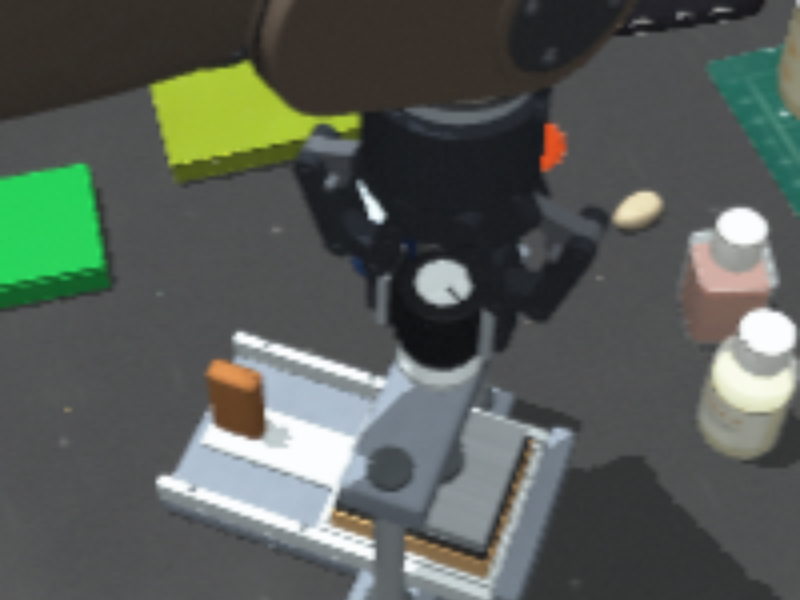

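{"api": "apply_moves", "payload": {"steps": [{"tx": -0.5, "ty": 0.7, "tz": -0.4, "wx": 0, "wy": 0, "wz": 0.1}, {"tx": -0.5, "ty": 0.7, "tz": -0.4, "wx": 0, "wy": 0, "wz": 0.2}, {"tx": -0.5, "ty": 0.7, "tz": -0.4, "wx": 0, "wy": 0, "wz": 0.3}, {"tx": -0.5, "ty": 0.7, "tz": -0.4, "wx": 0, "wy": 0, "wz": 0.4}, {"tx": -0.5, "ty": 0.7, "tz": -0.4, "wx": 0, "wy": 0, "wz": 0.5}, {"tx": -0.5, "ty": 0.7, "tz": -0.4, "wx": 0, "wy": 0, "wz": 0.6}]}}

```text
time: 13.0
eef_pos: [0.556, 0.0007, 0.3487]
tcp_rot: [-0.613, 0.79, 0.003, -0.001]
contact_force: [-5.3, 5.7, 5.7]
opening: 0.489
```

```bash
python3 st.py
```

```text
13.0 [0.55602519 0.0006661  0.34868355] 1.6391624795507234 -1.8224997538179903 0.4894353882177746 [-5.3025405   5.69959684  5.68195804] [1.04879484 0.80602872 0.20714332] -0.3548017702996731
```

{"api": "apply_moves", "payload": {"steps": [{"tx": 0, "ty": 0, "tz": 0, "wx": 0, "wy": 0, "wz": 0.1}, {"tx": 0, "ty": 0, "tz": 0, "wx": 0, "wy": 0, "wz": 0.2}, {"tx": 0, "ty": 0, "tz": 0, "wx": 0, "wy": 0, "wz": 0.3}, {"tx": 0, "ty": 0, "tz": 0, "wx": 0, "wy": 0, "wz": 0.4}, {"tx": 0, "ty": 0, "tz": 0, "wx": 0, "wy": 0, "wz": 0.5}, {"tx": 0, "ty": 0, "tz": 0, "wx": 0, "wy": 0, "wz": 0.6}, {"tx": 0, "ty": 0, "tz": 0, "wx": 0, "wy": 0, "wz": 0.7}]}}

```text
time: 13.7
eef_pos: [0.5564, 0.0015, 0.3487]
tcp_rot: [-0.304, 0.953, 0.004, 0.0]
contact_force: [-1.5, 9.9, 3.2]
opening: 0.494
```

```bash
python3 st.py
python3 - <<'E'
from h import *
c=cam("scene");cv2.imwrite("pics/scene9.png",cv2.resize(c["img"][150:310,225:425,::-1],None,fx=4,fy=4)[:600])
E
```

```text
13.7 [0.55641554 0.00148209 0.34873541] 2.3391605958969253 -2.5229004364155365 0.4940813219801195 [-1.49432898  9.88317213  3.24206944] [1.5486119  0.20728327 0.1555138 ] -0.3561147954314947
```

View pics/scene9.png

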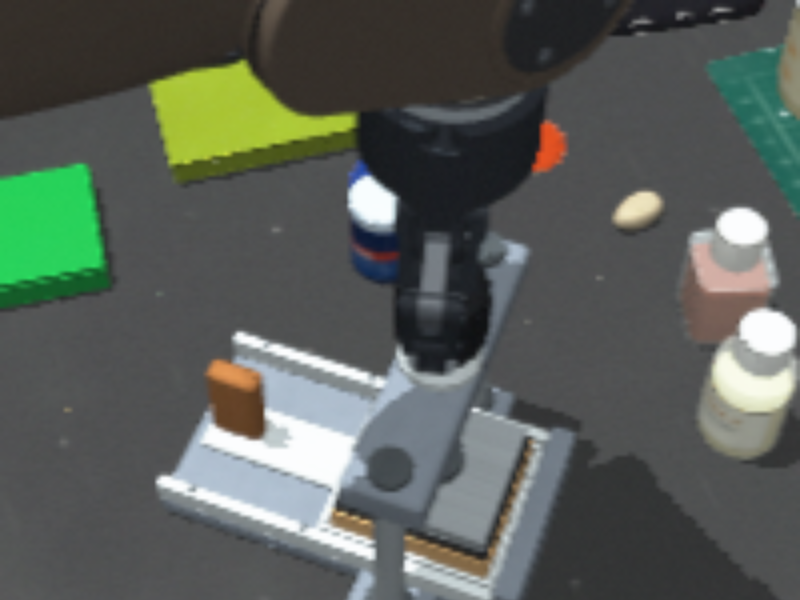

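I've turned 3.4 rad in total, and the torque settled around 0.16–0.2. Now I'll let go and lift clear.

{"api": "apply_moves", "payload": {"steps": [{"tx": 0, "ty": 0, "tz": 0, "wx": 0, "wy": 0, "wz": 0}, {"tx": 0, "ty": 0, "tz": 0, "wx": 0, "wy": 0, "wz": 0}, {"tx": 0, "ty": 0, "tz": 0, "wx": 0, "wy": 0, "wz": 0}, {"tx": 0, "ty": 0, "tz": 0, "wx": 0, "wy": 0, "wz": 0}, {"tx": 0, "ty": 0, "tz": 0, "wx": 0, "wy": 0, "wz": 0}, {"tx": 0, "ty": 0, "tz": -20, "wx": 0, "wy": 0, "wz": 0}, {"tx": 0, "ty": 0, "tz": -50, "wx": 0, "wy": 0, "wz": 0}, {"tx": 0, "ty": 0, "tz": -80, "wx": 0, "wy": 0, "wz": 0}, {"tx": 0, "ty": 0, "tz": -100, "wx": 0, "wy": 0, "wz": 0}, {"tx": 0, "ty": 0, "tz": -100, "wx": 0, "wy": 0, "wz": 0}], "hand": 0.95}}

```text
time: 14.75
eef_pos: [0.5574, -0.0008, 0.4528]
tcp_rot: [-0.306, 0.952, -0.002, 0.003]
contact_force: [0.3, -0.5, -0.4]
opening: 0.95
```

```bash
python3 st.py
python3 - <<'E'
from h import *
c=cam("scene");cv2.imwrite("pics/scene10.png",cv2.resize(c["img"][150:310,225:425,::-1],None,fx=4,fy=4)[:600])
cv2.imwrite("pics/top10.png",cam("top")["img"][:,:,::-1])
E
```

```text
14.75 [ 0.55738408 -0.00079292  0.45281175] 2.3357111052615243 -2.5191075746447518 0.9501165352348343 [ 0.27442973 -0.53947934 -0.41382302] [ 0.08753867 -0.00278713  0.03808478] -0.00010524791150601231
```

View pics/scene10.png

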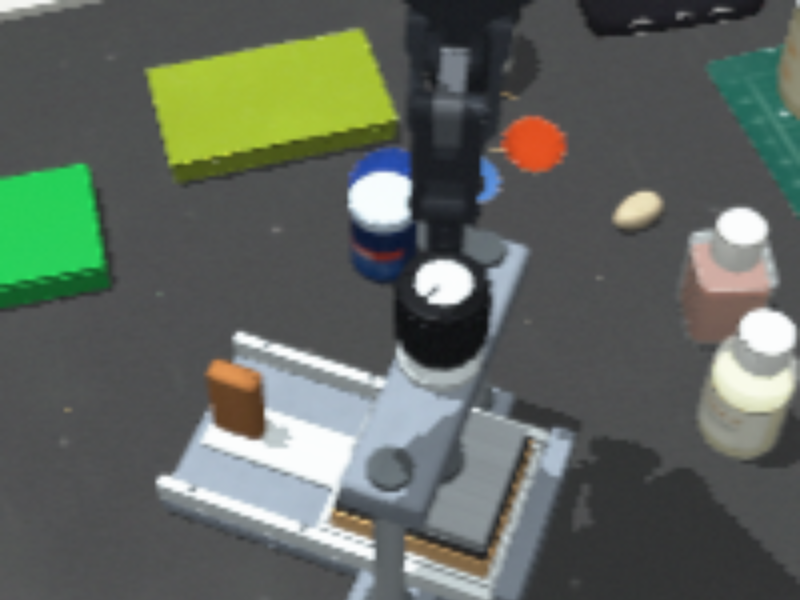

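The pointer has turned from upper right to lower left, roughly 185–195°, so the grip didn't slip on the knob. I'll compare the platen before and after.

Run:
```python
import cv2,numpy as np
a=cv2.imread("pics/scene5.png")[370:600,300:600];b=cv2.imread("pics/scene10.png")[370:600,300:600];m=cv2.imread("pics/scene7.png")[370:600,300:600];n=cv2.imread("pics/scene8.png")[370:600,300:600]
cv2.imwrite("pics/cmp.png",np.vstack([np.hstack([cv2.resize(x,(400,300)) for x in p]) for p in((a,m),(n,b))]))
```

```text
(no output)
```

View pics/cmp.png

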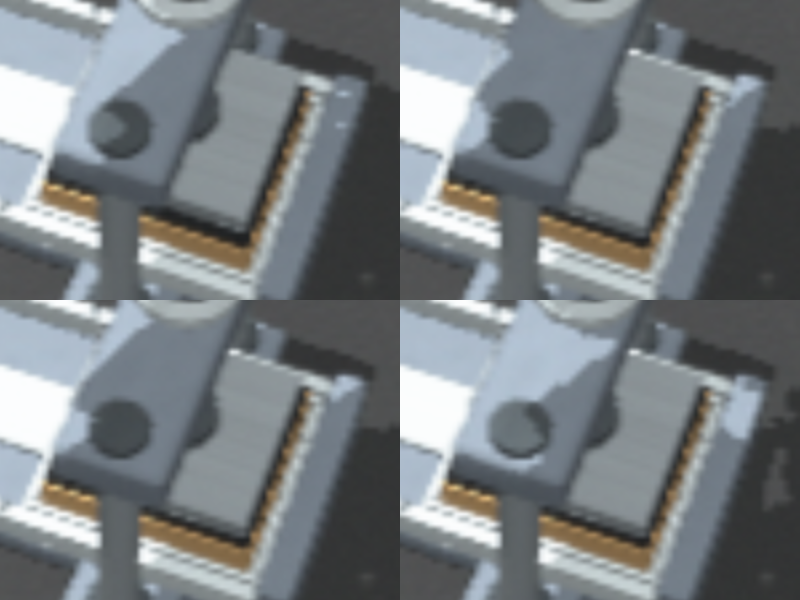

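View pics/top10.png

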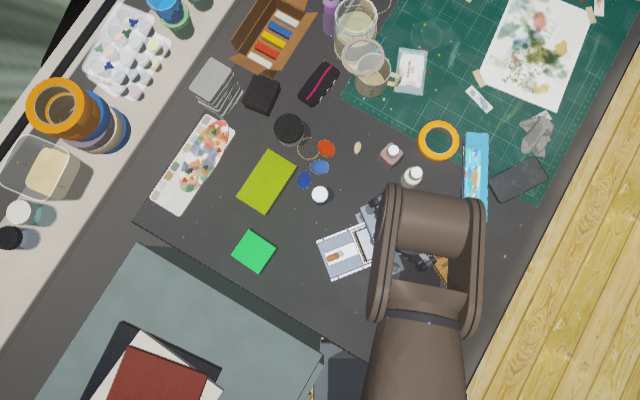

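The plate moved down in the first half of the turn (frame 1 to 2) and stood still after that (frames 2 to 4). So it bears on the block, and the rest of the turn was clutch slip. The bed is still home and the bottles and pot haven't moved, so I'll hand the job in.

```bash
python3 -c "
from plant import ctrl; print(ctrl.sign_off())"
```

```text
the job is handed in; nothing more can be done
None
```

The press is closed on the block and the job is handed in at about 15 s, with the gripper lifted clear of the press. The sign-off gave no verdict.

- **Bed:** I gripped the wooden handle and pushed the bed in about 61 mm. It stopped against the end stop with the force rising to 19 N. Both camera views matched the home position.
- **Knob:** I turned it clockwise about 3.4 rad in a single grip, then let go. The pointer on the knob had moved roughly 185–195°, so the grip did not slip noticeably.
- **Plate and clutch:** The plate went down in the first half of the turn and then stayed put. The turning torque rose from about 0.12 N m to a noisy 0.15–0.2 N m. By the stated gap of at most 6 mm, the clutch slipped about 1.5 rad, or five or more clicks. I worked the clicks out from the turn and did not measure them directly.
- **Surroundings:** In the last pictures the bed was still home, and the bottles and paint pot had not moved.

**What went wrong:** The first move call was refused because its rows left out some of the six numbers; nothing moved. Side force on the knob reached about 11 N from a small centring error, and two small shifts eased it.

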